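Lengthen a telescopic stop bar by one hole in its cradle

TASK

Lay the telescopic stop bar in the blue cradle, its square flange down in the slot behind the trough and its sleeve on the rail, and let go of it. Then squeeze the two brass buttons on the sides of the sleeve flush and draw the sleeve out by one hole, until both buttons snap out of the next pair of holes; leave the bar lying in the cradle like that, and leave the other things where they are.

Things in the scene. Friction and masses are not known exactly. Their poses are not given: they have to be found in the camera images.
- bar_seat (a point): Middle of the loose telescopic stop bar (160 mm long, 192 mm once lengthened, about 0.34 kg), on its axis, 80 mm from the rear face, 15 mm above the underside; fixed to the inner tube. x along the bar from flange to red tip, y left, z up. It starts lying flat, buttons at its sides. Steel inner tube 22 x 22 mm, its underside 4 mm above that of sleeve and flange; it balances near this point.
- bar_flange (a point): Centre of the bar's dark square flange (8 mm thick, 38 wide, 34 high), on the bar's axis at its rear end, 76 mm behind bar_seat; same axes.
- sleeve_grip (a point): Good place to carry the bar, locked: on the axis of its aluminium sleeve, half-way up (15 mm), 22 mm from its black-banded mouth, clear of the buttons; 8 mm in front of bar_seat at the start, moves with the sleeve; same axes. The sleeve is 30 x 30 mm outside, wall 3 mm, 86 mm long, then a red tip of 8 mm. The next pair of holes is 4 mm nearer the tip.
- buttons_mid (a point): Midway between the two brass buttons, on the bar's axis, 44 mm in front of bar_seat. They belong to the inner tube, stand out at +y and -y 6 mm from the sleeve's sides (42 mm over both), 13 mm across with a cone end, in 16 mm square holes, and lock the sleeve. Squeezed to the sleeve's sides (30 mm apart) they are flush; drawing the sleeve then drives them under its wall.
- sleeve_front_holes (a point): Middle of the pair of holes where the buttons stand at the start, on the sleeve's axis; moves with the sleeve. The next pair is 32 mm behind. Fingers up to 35 mm wide that squeeze the buttons here take the sleeve along by friction (pull about 15 N) while the buttons stay behind, and leave the next holes free.
- bar_sleeve (a joint): How far the sleeve is drawn out towards the red tip, m: 0 at the start (1.5 mm of play either way), 0.032 with the buttons in the next pair of holes, where they snap out and stop it; friction about 1 N.
- button_left (a joint): How far the +y button is pressed in, m: 0 fully out, 0.006 flush with the outside of the sleeve, 0.009 when it runs under the sleeve's wall; spring 1.5 N at 0, 3 N flush.
- button_right (a joint): The same for the -y button.
- cradle_seat (a point): Where bar_seat comes when the bar lies in the cradle: 50 mm above the surface (the bar's underside 35 mm above it), x along the cradle as the bar's x shall point, z up. Here the flange is in the middle of its 18 mm slot (5 mm of room each way), between a stop plate at the rear and the trough. Drawing the sleeve pulls the bar forward until the flange meets the trough.
- cradle: Fixed blue cradle on a dark base plate 174 x 76 x 8 mm; origin on the surface below cradle_seat, same axes. Stop plate at the rear (-x), top 67 mm high; slot; trough for the inner tube at x = -67 to -25 mm, 25 mm wide, floor 39 mm high, walls flaring out to 63 mm high; rail 18 mm wide with a white top 35 mm high at x = -8 to 60 mm, under the sleeve.
- reference_sphere: Bystander: white ceramic sphere on a steel foot, 93 mm high, foot about 44 mm; origin at its underside. Leave it alone.
- parallel_bar: Bystander: pale ground metal bar with a few holes, 20 x 170 x 22 mm lying on the surface; origin at the centre of its underside. Leave it alone.
- milled_block_1: Bystander: small milled aluminium block, 32 x 56 x 22 mm, between the work and the robot; origin at the centre of its underside. Leave it alone.
Mind the look-alikes: they are no part of the job. What is shaped like the part that bears bar_seat but green is not meant.

How it is judged (in metres and radians):
On the way, in this order (a step that is already met when the one before it is completed fails the run):
1. the bar, still short, lies in the cradle and is let go (x of bar_seat in the frame of cradle_seat between -0.009 and 0.009 m and z of bar_seat in the frame of cradle_seat between -0.003 and 0.003 m and x of bar_flange in the frame of cradle_seat below -0.05 m and angle between the x axis of bar_seat and the x axis of cradle_seat, either way round below 0.1 rad and value of joint bar_sleeve below 0.004 m and contact force between the fingers and stop_bar below 0.1 N), for 0.2 s.
2. both buttons are pressed in flush and the sleeve is on its way, the bar still in the cradle (value of joint each of button_left, button_right, bar_sleeve above 0.006 m and z of bar_seat in the frame of cradle_seat below 0.008 m), for 0.05 s.
At the end, for the whole second after the job is handed in: The bar lies at rest in the cradle (middle within 9 mm along the cradle and 3 mm in height of the seat, within 0.1 rad of its direction, flange at the rear), the sleeve drawn out 32 mm (within 3.5 mm) and both buttons out again to within 1.5 mm (value of joint bar_sleeve between 0.0285 and 0.0355 m and value of joint each of button_left, button_right below 0.0015 m and x of bar_seat in the frame of cradle_seat between -0.009 and 0.009 m and z of bar_seat in the frame of cradle_seat between -0.003 and 0.003 m and x of bar_flange in the frame of cradle_seat below -0.05 m and angle between the x axis of bar_seat and the x axis of cradle_seat, either way round below 0.1 rad and linear speed of stop_bar below 0.02 m/s); the robot touches nothing.
It fails at once if the reference sphere is moved more than 20 mm or tipped (distance of reference_sphere from where it was at the start of the episode above 0.02 m or angle between reference_sphere's own z axis and vertical above 0.3 rad).
It fails at once if the parallel bar is moved more than 20 mm (distance of parallel_bar from where it was at the start of the episode above 0.02 m).
It fails at once if the milled block is moved more than 20 mm (distance of milled_block_1 from where it was at the start of the episode above 0.02 m).
It also fails if it takes over 48 s, if anything falls off the work surface, if the arm or the gripper's body presses on something with over 40 N, if the wrist force passes 120 N, or if a joint passes its speed limit or range.

ROBOT

A 7-joint arm with a two-finger parallel gripper is mounted at the origin on the work surface; the furniture and walls round the work are solid. World frame = base frame: x ahead of the robot, y to its left, z up, the work surface at z = 0. Lengths are in m, angles in degrees, forces in N, time in s.
With the tool pointing down it reaches from about 0.425 to 0.875 m from the base axis. Payload 4.7 kg.
Tool frame: the origin (TCP) lies between the finger pads; the fingertips stand env.finger_overhang ahead of it and the grasp point (between the pads) lies 5 mm behind it (env.finger_overhang is the distance from the TCP to the fingertips, in m); z points along the fingers, y is the line along which they close (so a half turn about z gives the same grasp; the last joint's range is limited). The gripper opens to 87 mm and grips with 3 to 60 N. Pads are 19 mm wide; open, the fingers measure 117 mm over their backs; the gripper's body (75 mm by 190 mm) begins 51 mm behind the grasp point.
Start: joints at [64.807, 18.392, -4.016, 83.108, 1.295, 78.541, -3.26], TCP at [0.285, -0.584, 0.237] pointing down, gripper open.
Joint ranges: [-163.93, 163.93], [-17.29, 119.83], [-79.2, 71.16], [3.27, 140.29], [-89.18, 269.18], [5.43, 117.66], [-154.24, 154.24]. Speed limits (degrees/s): [147.25, 147.25, 180, 180, 180, 180, 180].

INTERFACE

Orientations are given as [roll, pitch, yaw] about the fixed x, y, z axes, in that order (R = Rz(yaw) Ry(pitch) Rx(roll)).
In Python, from cell import telemetry, eyes, env, models gives the robot as it stands. The module is installed in compiled form; this text tells all that it offers.
- The arm moves only by the tool drive_tool, never from a script. Its arguments are lists of equal length, an entry for each row: "angular": the turn, a rotation vector about the tool's x, y, z in rad, a list of three; "delta_pos": the shift along the tool's x, y, z in cm, a list of three; "gripper": the finger opening in cm, from 0 to 8.7. A call has 1 to 20 rows; each row shifts and turns the commanded pose from where the row before left it, along the tool's axes as they then stand; what a row does not reach is not made up. A row lasts 1/10 s, in which the tool goes at most 50 mm and 8.59 degrees, less where a joint would pass 70% of its speed; a pose out of reach is approached as far as the arm can. A call with a gripper value outside its range is refused whole. The fingers move at their own pace and stop on an object; "squeeze" is the grip in N (left out, the last holds). Time passes only in rows, so rows that do not move let the fingers close. It gives the time, the measured TCP pose, the force, the opening and the grip force at its end, in the units of the state.
- telemetry.get_obs(): the state, without advancing time (a new reading comes with each control period).
- eyes.read_camera(name): name is "side" or "top"; returns a dict with "pixels" (420x560x3 uint8, red, green, blue), "mtx" (3x3 intrinsics, pixels), "origin" and "orientation" of the camera in the world. Camera axes: x right, y down, z forward; pixel columns grow to the right and rows downward; lengths in m; the calibration is good to about 2 mm. A picture is of the moment at which its call begins. There is no depth.
- env.sign_off(): hands the job in; it is judged then, once.
Trained networks look in a picture, given as the dict that the camera call returned (one of the last four; its "shot" number tells which), for a name from the list of things; names that differ only in an ending like _2 or _b are one class to them, and where a whole thing is asked for, a point or a joint stands for the part that bears it (a point fixed in the world has none). Each returns a list of dicts, best first, with "p" (0 to 1); they miss things now and then, are a little off and sometimes report something else, mostly with a low value. They report only what shows in the picture. A call takes as long as a camera call. They do not tell look-alikes from the thing itself.
- models.search_frame(picture, target): "centre" ([column, row] in pixels, amid what is visible of it).
- models.cut_out(picture, target): "pixels" (420x560 bool, what is visible of it) and "centre" ([column, row] in pixels, amid what is visible of it).
The state is a dict: "time_s": time; "qpos": joint angles; "joint_velocities": joint speeds; "effort": joint torques, N m; "tool_pos": TCP position; "tool_rot": TCP orientation; "force": force on the tool from outside, world axes, zero at the start; "wrist_torque": the same for the moment, N m; "grip_width": finger opening in m; "grasp_force": force on a finger pad.
Only numpy, scipy, OpenCV 4.12 (cv2) and the standard library are available. Lean on these libraries where they do the work, as an engineer would, in place of code of your own. Each camera call takes 0.05 s, during which the arm holds its last target. There are 200 camera calls.

## Working session

There is one attempt and no reset: what is moved stays moved. The work goes in short steps, Python scripts to look and compute and a tool call to move; the robot and the scene stay as the last step left them, time stands still between calls to the robot, and variables do not carry over. Pictures are saved under pics/ and viewed, at most 10 in all, crops included, and the job is handed in when it is done.

Besides the shell and the picture viewer there is one more tool, called as name(argument=value, ...) on one line, values as JSON. drive_tool: Moves the arm, as the interface text tells. Its arguments: {"type":"object","properties":{"angular":{"type":"array","items":{"type":"array","items":{"type":"number"}}},"delta_pos":{"type":"array","items":{"type":"array","items":{"type":"number"}}},"gripper":{"type":"array","items":{"type":"number"}},"squeeze":{"type":"number"}},"required":["angular","delta_pos","gripper"]}

```bash
mkdir -p pics
cat > h.py <<'E'
import numpy as np, cv2
from cell import telemetry, eyes, env, models
def shot(name,fn=None):
    p=eyes.read_camera(name)
    if fn: cv2.imwrite('pics/'+fn,cv2.cvtColor(p['pixels'],cv2.COLOR_RGB2BGR))
    return p
def Rm(o):
    o=np.array(o,float)
    if o.shape==(3,3): return o
    from scipy.spatial.transform import Rotation as R
    return (R.from_quat(o) if o.size==4 else R.from_euler('xyz',o,degrees=True)).as_matrix()
def onz(p,uv,z):
    d=Rm(p['orientation'])@np.linalg.inv(p['mtx'])@np.array([uv[0],uv[1],1.])
    o=np.array(p['origin']); return o+d*(z-o[2])/d[2]
def proj(p,X):
    c=np.array(p['mtx'])@(Rm(p['orientation']).T@(np.array(X)-p['origin'])); return c[:2]/c[2]
E
python3 - <<'E'
from h import *
a=shot('top','top0.png'); b=shot('side','side0.png')
for p in(a,b):
    print(p['mtx'],p['origin'],p['orientation'])
    for t in ['bar_seat','bar_flange','sleeve_grip','buttons_mid','cradle_seat','cradle','reference_sphere','parallel_bar','milled_block_1']:
        try: print(t,[(np.round(d['centre']),round(d['p'],2)) for d in models.search_frame(p,t)[:4]])
        except Exception as e: print(t,e)
print(env.finger_overhang,telemetry.get_obs())
E
python3 -c "
import cv2,numpy as np
a=[cv2.imread('pics/%s0.png'%n) for n in('top','side')]
cv2.imwrite('pics/v0.png',cv2.resize(np.vstack(a),(800,1200))[:600]);cv2.imwrite('pics/v1.png',cv2.resize(a[1],(800,600)))"
```

```text
[[447.2821464    0.         272.63677522]
 [  0.         447.2821464  209.39990205]
 [  0.           0.           1.        ]] [ 0.37809575 -0.05722959  1.21245167] [-1.72513939e+02 -3.81175540e-02 -8.86838598e+01]
bar_seat [(array([228., 227.]), 0.92), (array([321., 300.]), 0.82)]
bar_flange [(array([227., 229.]), 0.71), (array([321., 304.]), 0.58)]
sleeve_grip [(array([329., 293.]), 0.9), (array([227., 217.]), 0.68)]
buttons_mid [(array([325., 298.]), 0.8), (array([226., 228.]), 0.56)]
cradle_seat [(array([319., 223.]), 0.59), (array([225., 227.]), 0.2)]
cradle [(array([318., 225.]), 0.88)]
reference_sphere [(array([227., 227.]), 0.64)]
parallel_bar [(array([342., 137.]), 0.7)]
milled_block_1 [(array([275., 265.]), 0.75)]
[[385.41140145   0.         275.3411716 ]
 [  0.         385.41140145 209.41576412]
 [  0.           0.           1.        ]] [0.49091266 0.71390299 0.47267865] [-116.76766152    0.99680311  179.92559389]
bar_seat [(array([355., 212.]), 0.62), (array([282., 266.]), 0.59)]
bar_flange [(array([286., 265.]), 0.89), (array([355., 211.]), 0.73)]
sleeve_grip [(array([2
[... 372 characters left out ...]
ime_s': 1.0, 'qpos': array([64.80663836, 18.39135168, -4.01618474, 83.10678124,  1.29529566,
       78.539439  , -3.26006208]), 'joint_velocities': array([-0.0308212 , -0.06107847, -0.08953455,  0.01335488, -0.00724042,
        0.00924858,  0.05283022]), 'effort': array([-9.40287791e-04, -4.91112041e+01, -4.03536111e-01, -3.12774146e+01,
       -6.34647463e-02,  3.34376853e-02, -2.58338055e-06]), 'tool_pos': array([ 0.28494315, -0.58425403,  0.23659979]), 'tool_rot': array([1.79992426e+02, 2.87732074e-03, 2.60022177e+01]), 'force': array([0.13117416, 0.3832723 , 0.64019707]), 'wrist_torque': array([ 0.02124683, -0.00589316, -0.07396335]), 'grasp_force': 0.0, 'grip_width': 0.0869606627012484}
```

View pics/v0.png

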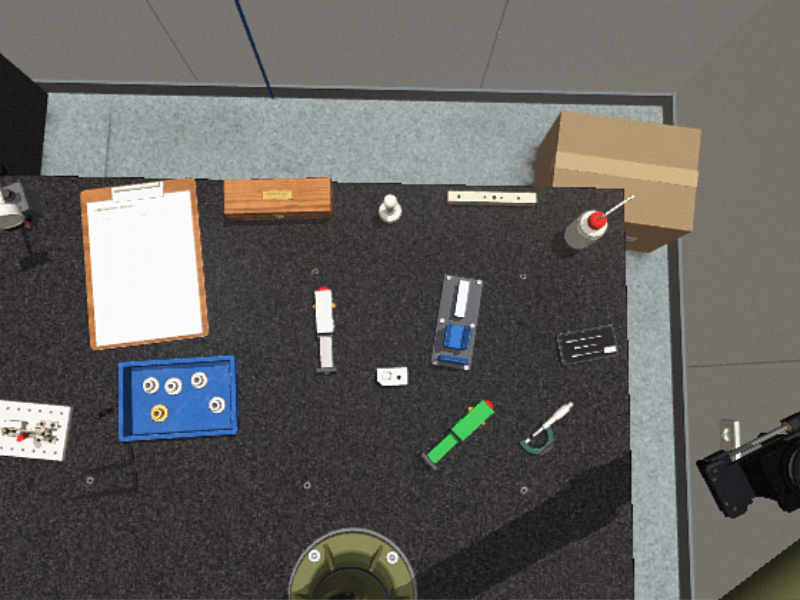

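View pics/v1.png

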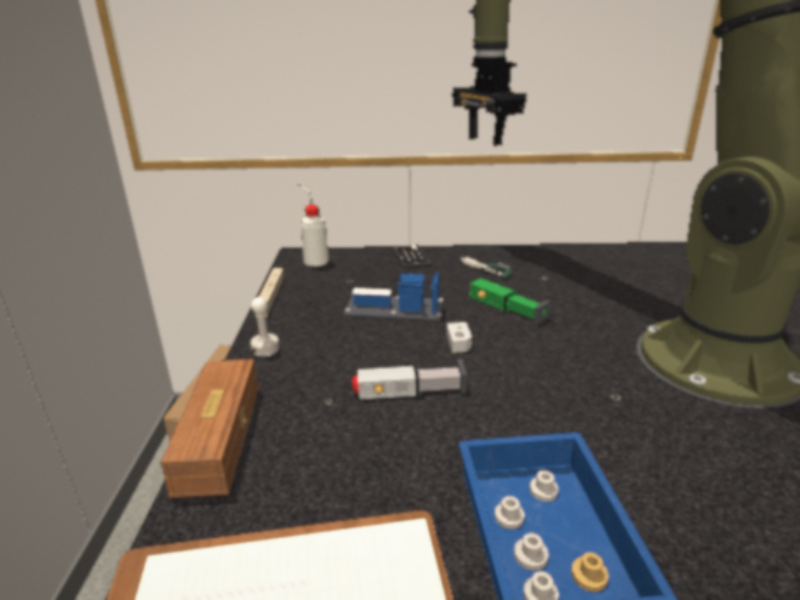

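In the 800x600 top view, the candidates for the bar are the grey bar at (325,330), with the red tip up, and the green look-alike at (460,432). I choose the grey one. The cradle is at (457,322), the block at (392,377), the sphere at (390,208) and the parallel bar at (492,197). I'll check the choice and the cradle in one close crop.

Run:
```python
from h import *
im=cv2.imread('pics/top0.png')
c=np.hstack([cv2.resize(im[190:270,197:262],None,fx=6,fy=6,interpolation=cv2.INTER_CUBIC),cv2.resize(im[185:265,295:345],None,fx=6,fy=6,interpolation=cv2.INTER_CUBIC)])
cv2.imwrite('pics/c.png',c);print(c.shape)
a=shot('top');b=shot('side')
for p,n in((a,'top'),(b,'side')):
    h=cv2.cvtColor(p['pixels'],cv2.COLOR_RGB2HSV)
    for t in('bar_seat','cradle'):
        for d in models.cut_out(p,t)[:2]:
            m=d['pixels'].astype(np.uint8); 
            r=cv2.minAreaRect(np.argwhere(m)[:,::-1].astype(np.float32)); 
            print(n,t,round(d['p'],2),d['centre'],np.round(cv2.boxPoints(r),1).tolist(), 'green' if np.mean(h[...,0][m>0])>50 and t!='cradle' else '')
            if n=='top':
                print([np.round(onz(p,q,.0 if t=='cradle' else .02),4).tolist() for q in cv2.boxPoints(r)])
```

```text
(480, 690, 3)
top bar_seat 0.76 [320.7, 299.8] [[292.0, 317.8999938964844], [336.0, 276.6000061035156], [346.1000061035156, 287.3999938964844], [302.20001220703125, 328.70001220703125]] green
[[0.2509, -0.1114, 0.02], [0.36, -0.2255, 0.02], [0.3324, -0.2524, 0.02], [0.224, -0.1383, 0.02]]
top bar_seat 0.66 [228.0, 231.2] [[219.60000610351562, 201.10000610351562], [232.8000030517578, 200.8000030517578], [234.10000610351562, 259.8999938964844], [221.0, 260.20001220703125]] 
[[0.554, 0.0889, 0.02], [0.5556, 0.0536, 0.02], [0.3974, 0.0446, 0.02], [0.3959, 0.0793, 0.02]]
top cradle 0.75 [320.5, 225.7] [[299.6000061035156, 255.5], [309.29998779296875, 190.6999969482422], [339.0, 195.1999969482422], [329.29998779296875, 259.8999938964844]] 
[[0.4137, -0.1299, 0.0], [0.5914, -0.1539, 0.0], [0.5809, -0.2356, 0.0], [0.4036, -0.21, 0.0]]
top cradle 0.68 [226.7, 228.5] [[219.6999969482422, 202.10000610351562], [232.6999969482422, 201.8000030517578], [234.10000610351562, 259.8999938964844], [221.0, 260.20001220703125]] 
[[0.5543, 0.0911, 0.0], [0.5559, 0.0554, 0.0], [0.3977, 0.0463, 0.0], [0.3961, 0.0815, 0.0]]
side bar_seat 0.91 [284.2, 269.5] [[246.1999969482422, 255.89999389648438], [325.5, 251.8000030517578], [326.70001220703125, 274.8999938964844], [247.39999389648438, 279.0]] 
side bar_seat 0.58 [354.2, 209.1] [[325.8999938964844, 207.6999969482422], [331.29998779296875, 192.5], [385.8999938964844, 211.6999969482422], [380.5, 227.0]] green
side cradle 0.81 [279.3, 212.2] [[240.89999389648438, 221.89999389648438], [242.10000610351562, 190.0], [308.8999938964844, 192.60000610351562], [307.70001220703125, 224.5]] 
side cradle 0.32 [320.7, 234.3] [[311.70001220703125, 226.6999969482422], [327.70001220703125, 223.5], [331.8999938964844, 244.39999389648438], [315.8999938964844, 247.60000610351562]]
```

View pics/c.png

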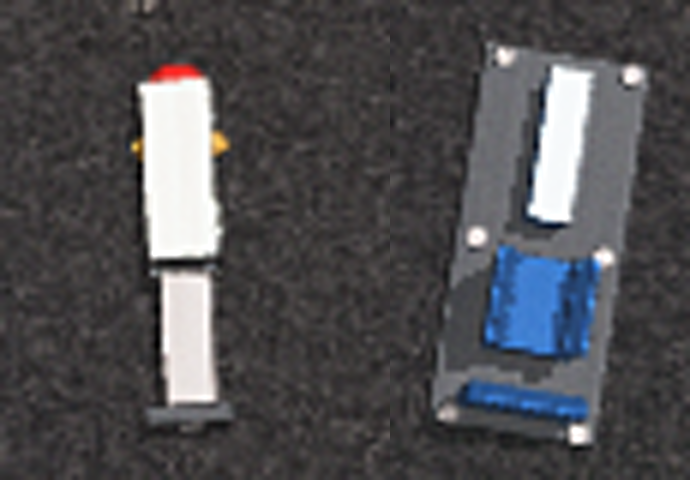

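The close crop confirms it. The grey bar has its red tip at about (226,202), its buttons at about (220,214) and (233,214), and its flange at about (228,258). The blue cradle has its white rail at about (323,209) and its stop plate at about (317,251).

```bash
cat > fit.py <<'E'
from h import *
from scipy.optimize import least_squares
a=shot('top');b=shot('side')
def pix(q,o): return [(q[0]+.5)/6-.5+o[0],(q[1]+.5)/6-.5+o[1]]
bar=[((174,80),(.072,0,.030)),((179,145),(.044,0,.015)),((183,264),(-.014,0,.030)),((190,411),(-.076,0,.032))]
cr=[((165,67),(.060,.009,.035)),((202,70),(.060,-.009,.035)),((183,222),(-.008,-.009,.035)),((140,218),(-.008,.009,.035)),
 ((103,50-3),None),((186,355),None)]
cr=[c for c in cr if c[1]]
def fit(pts,o,x0):
    def T(v,P): c,s=np.cos(v[2]),np.sin(v[2]); return [v[0]+c*P[0]-s*P[1],v[1]+s*P[0]+c*P[1],P[2]]
    f=lambda v: np.ravel([proj(a,T(v,P))-pix(q,o) for q,P in pts])
    r=least_squares(f,x0,x_scale=[.1,.1,1]); print(np.round(r.x[:2],4),'yaw',np.degrees(r.x[2]).round(2),'res px',r.fun.round(2)); return r.x,T
v,T=fit(bar,(197,190),[.48,.06,0]); w,T=fit(cr,(295,185),[.5,-.18,-.1])
print('side: flange',proj(b,T(v,(-.076,0,.032))).round(1),'buttonL',proj(b,T(v,(.044,.021,.015))).round(1),'rail fl',proj(b,T(w,(.06,.009,.035))).round(1),'rail rl',proj(b,T(w,(-.008,.009,.035))).round(1))
print('grip',np.round(T(v,(.008,0,0)),4),'cradle grip',np.round(T(w,(.008,0,0)),4),'buttons',np.round(T(w,(.044,0,0)),4))
for t,z in(('reference_sphere',.05),('milled_block_1',.02),('parallel_bar',.02)):
    print(t,onz(a,models.search_frame(a,t)[0]['centre'],z).round(3))
E
python3 fit.py; python3 -c "
import cv2
s=cv2.imread('pics/side0.png');cv2.imwrite('pics/sc.png',cv2.resize(s[180:290,230:335],None,fx=5,fy=5,interpolation=2))"
```

```text
[0.4777 0.0657] yaw 5.02 res px [-0.14 -0.52  0.13 -0.29  0.02  0.9  -0.01 -0.11]
[ 0.5123 -0.1857] yaw -7.45 res px [-0.33 -0.17  0.19  0.34 -0.15  0.1   0.28 -0.27]
side: flange [322.5 257.2] buttonL [264.4 274.2] rail fl [246.2 204.6] rail rl [272.2 205.7]
grip [0.4857 0.0664 0.    ] cradle grip [ 0.5203 -0.1867  0.    ] buttons [ 0.5559 -0.1914  0.    ]
reference_sphere [ 0.697 -0.052  0.05 ]
milled_block_1 [ 0.388 -0.06   0.02 ]
parallel_bar [ 0.742 -0.243  0.02 ]
```

View pics/sc.png

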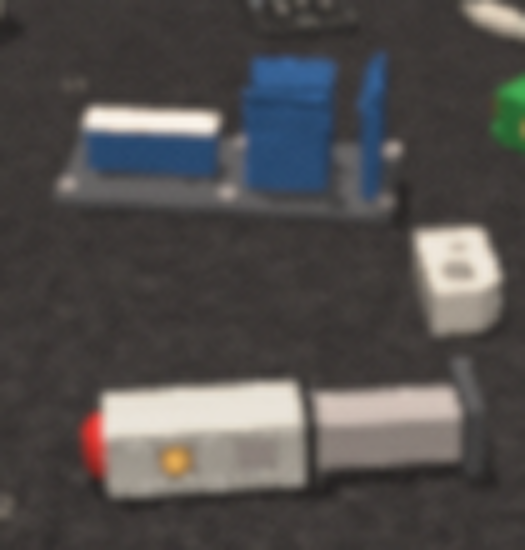

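drive_tool(angular=[[0,0,0.122],[0,0,0.122],[0,0,0.122],[0,0,0],[0,0,0],[0,0,0],[0,0,0],[0,0,0],[0,0,0],[0,0,0],[0,0,0],[0,0,0],[0,0,0],[0,0,0],[0,0,0],[0,0,0],[0,0,0],[0,0,0],[0,0,0],[0,0,0]], delta_pos=[[0,0,0],[0,0,0],[0,0,0],[1.51,-3.71,0],[1.51,-3.71,0],[1.51,-3.71,0],[1.51,-3.71,0],[1.51,-3.71,0],[1.51,-3.71,0],[1.51,-3.71,0],[1.51,-3.71,0],[1.51,-3.71,0],[1.51,-3.71,0],[1.51,-3.71,0],[1.51,-3.71,0],[1.51,-3.71,0],[1.51,-3.71,0],[1.51,-3.71,0],[1.51,-3.71,0],[1.51,-3.71,0]], gripper=[8.7,8.7,8.7,8.7,8.7,8.7,8.7,8.7,8.7,8.7,8.7,8.7,8.7,8.7,8.7,8.7,8.7,8.7,8.7,8.7], squeeze=30)

```text
time_s: 3.55
tool_pos: [0.4856, 0.0681, 0.2369]
tool_rot: [180.0, -0.1, 5.0]
force: [0.3, -0.3, -0.4]
grip_width: 0.0868
grasp_force: 0.0
```

drive_tool(angular=[[0,0,0],[0,0,0],[0,0,0],[0,0,0],[0,0,0],[0,0,0]], delta_pos=[[0,0,3.3],[0,0,3.3],[0,0,3.3],[0,0,3.3],[0,0,2.0],[0,0,0]], gripper=[8.7,8.7,8.7,8.7,8.7,8.7])

```text
time_s: 4.15
tool_pos: [0.4829, 0.0663, 0.0819]
tool_rot: [-180.0, 0.3, 5.0]
force: [-0.2, -1.0, -0.0]
grip_width: 0.0869
grasp_force: 0.0
```

Run:
```python
from h import *
b=shot('side','side1.png'); print(telemetry.get_obs()['tool_pos'].round(4))
im=cv2.imread('pics/side1.png'); c=cv2.resize(im[190:300,220:350],None,fx=6,fy=6,interpolation=2); cv2.imwrite('pics/s1.png',c)
```

```text
[0.4844 0.0665 0.0838]
```

View pics/s1.png

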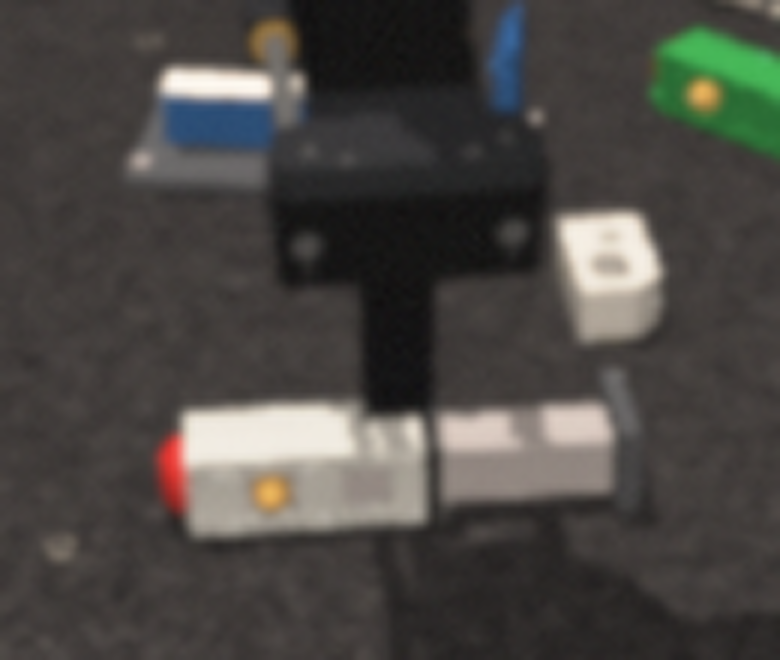

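Run:
```python
from h import *
b=shot('side'); s=telemetry.get_obs(); t=s['tool_pos'];print(t)
y=np.radians(5)
for off in(.0435,.0585):
  q=t+off*np.array([-np.sin(y),np.cos(y),0]); q[2]-=.014; u=proj(b,q); print('tip',u,((u-[220,190])*6).round())
c,s_=np.cos(y),np.sin(y)
for n,P in (('mouthL',(-.014,.015,.03)),('frontL',(.072,.015,.03)),('btnL',(.044,.021,.015)),('mouthLb',(-.014,.015,.0)),('flangeTop',(-.076,0,.032))):
  X=[.4777+c*P[0]-s_*P[1],.0657+s_*P[0]+c*P[1],P[2]]; print(n,((proj(b,X)-[220,190])*6).round())
```

```text
[0.48561828 0.06667988 0.08504968]
tip [283.52454921 255.68087476] [381. 394.]
tip [284.40268767 260.21396806] [386. 421.]
mouthL [439. 446.]
frontL [179. 463.]
btnL [266. 505.]
mouthLb [438. 519.]
flangeTop [615. 403.]
```

The side crop shows the finger over the sleeve between its mouth (430,460) and its button (270,493), clear of the button. I'll go down and grip.

drive_tool(angular=[[0,0,0],[0,0,0],[0,0,0],[0,0,0],[0,0,0],[0,0,0],[0,0,0],[0,0,0],[0,0,0],[0,0,0],[0,0,0]], delta_pos=[[0,0,2.5],[0,0,2.0],[0,0,1.5],[0,0,0.8],[0,0,0],[0,0,0],[0,0,0],[0,0,0],[0,0,0],[0,0,0],[0,0,0]], gripper=[8.7,8.7,8.7,8.7,8.7,2.5,2.5,2.5,2.5,2.5,2.5], squeeze=35)

```text
time_s: 5.35
tool_pos: [0.4854, 0.0665, 0.0166]
tool_rot: [180.0, -0.0, 5.0]
force: [0.5, 0.2, 0.3]
grip_width: 0.0471
grasp_force: 0.0
```

drive_tool(angular=[[0,0,0],[0,0,0],[0,0,0],[0,0,0],[0,0,0],[0,0,0]], delta_pos=[[0,0,0],[0,0,0],[0,0,0],[0,0,0],[0,0,0],[0,0,0]], gripper=[2.5,2.5,2.5,2.5,2.5,2.5])

```text
time_s: 5.95
tool_pos: [0.4853, 0.0662, 0.0165]
tool_rot: [180.0, 0.0, 5.0]
force: [0.9, -2.4, 0.2]
grip_width: 0.0294
grasp_force: 35.0
```

drive_tool(angular=[[0,0,0],[0,0,0],[0,0,0],[0,0,0],[0,0,0],[0,0,0.0725],[0,0,0.0725],[0,0,0.0725],[0,0,0],[0,0,0],[0,0,0],[0,0,0],[0,0,0],[0,0,0],[0,0,0],[0,0,0],[0,0,0],[0,0,0]], delta_pos=[[0,0,-1],[0,0,-2],[0,0,-3],[0,0,-3],[0,0,-2],[0,0,0],[0,0,0],[0,0,0],[0.84,3.08,0],[0.84,3.08,0],[0.84,3.08,0],[0.84,3.08,0],[0.84,3.08,0],[0.84,3.08,0],[0.84,3.08,0],[0.84,3.08,0],[0,0,0],[0,0,0]], gripper=[2.5,2.5,2.5,2.5,2.5,2.5,2.5,2.5,2.5,2.5,2.5,2.5,2.5,2.5,2.5,2.5,2.5,2.5])

```text
time_s: 7.75
tool_pos: [0.5196, -0.1866, 0.1262]
tool_rot: [-179.9, 0.1, -7.5]
force: [0.1, 0.8, -3.3]
grip_width: 0.0297
grasp_force: 35.0
```

Run:
```python
from h import *
b=shot('side','side2.png');a=shot('top','top2.png'); print(telemetry.get_obs()['tool_pos'].round(4),telemetry.get_obs()['tool_rot'])
im=cv2.imread('pics/side2.png'); im2=cv2.imread('pics/top2.png')
c=np.hstack([cv2.resize(im[150:240,220:330],(550,450),interpolation=2),cv2.resize(im2[175:265,295:345],(250,450),interpolation=2)]); cv2.imwrite('pics/s2.png',c)
```

```text
[ 0.52   -0.1848  0.1264] [-1.79928355e+02  3.88174728e-02 -7.33517744e+00]
```

View pics/s2.png

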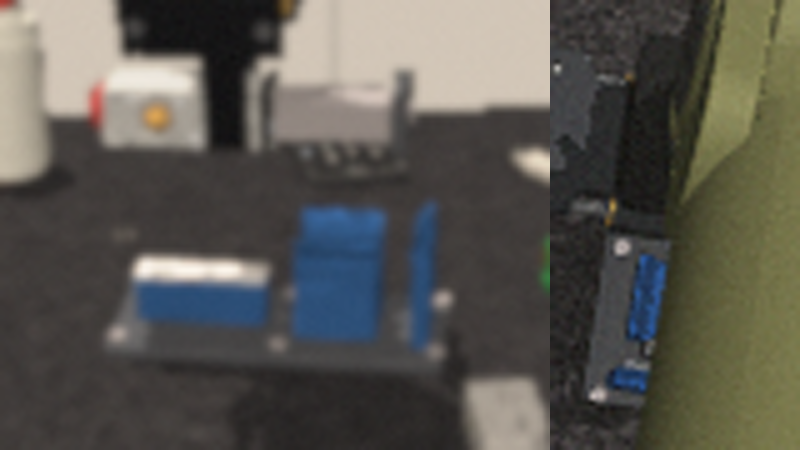

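Run:
```python
from h import *
b=shot('side')
def T(x,y,yaw,P):
    c,s=np.cos(np.radians(yaw)),np.sin(np.radians(yaw)); return [x+c*P[0]-s*P[1],y+s*P[0]+c*P[1],P[2]]
f=lambda X:((proj(b,X)-[220,150])*5).round()
dz=.126-.016
g=lambda P:f(T(.5200,-.186,-7.45,(P[0]-.008,P[1],P[2]+dz)))
k=lambda P:f(T(.5123,-.1857,-7.45,P))
print('flange top left front',g((-.072,.019,.032)),'rear',g((-.08,.019,.032)),'btn',g((.044,.021,.015)),'sleeve front bottom L',g((.072,.015,0)),'mouth',g((-.014,.015,0)))
print('rail top front L',k((.06,.009,.035)),'rear',k((-.008,.009,.035)),'trough top rear L',k((-.067,.02,.063)),'front',k((-.025,.02,.063)),'stop front',k((-.081-.0,.02,.067)), 'trough bottom', k((-.067,.02,.008)),k((-.025,.02,.008)))
```

```text
flange top left front [386.  94.] rear [402.  94.] btn [149. 121.] sleeve front bottom L [ 98. 143.] mouth [268. 148.]
rail top front L [131. 273.] rear [261. 278.] trough top rear L [374. 242.] front [290. 239.] stop front [402. 236.] trough bottom [373. 340.] [292. 336.]
```

Run:
```python
from h import *
from scipy.optimize import minimize
a=shot('top');b=shot('side')
I=cv2.imread('pics/side0.png')
top=[(115,55),(87,237),(57,412),(189,433),(242,75),(214,257)]
side={0:(67,185),1:(228,192),2:(385,200),3:(393,150)}
W=[]
for i,q in enumerate(top):
    u=[(q[0]+.5)/6-.5+295,(q[1]+.5)/6-.5+185]; X=onz(a,u,.009); W.append(X)
    # cradle coords
    c,s=np.cos(np.radians(-7.45)),np.sin(np.radians(-7.45)); d=X[:2]-[.5123,-.1857]
    o=side.get(i); print(i,X.round(4),'cradle xy',(c*d[0]+s*d[1]).round(4),(-s*d[0]+c*d[1]).round(4),'side pred',proj(b,X).round(1),'obs',None if o is None else ((o[0]+.5)/5-.5+230,(o[1]+.5)/5-.5+180))
h=cv2.cvtColor(I,cv2.COLOR_BGR2GRAY)
print(h[196:218,258])
```

```text
0 [ 0.5818 -0.1655  0.009 ] cradle xy 0.0663 0.0291 side pred [242.8 216.9] obs (243.0, 216.6)
1 [ 0.4985 -0.1538  0.009 ] cradle xy -0.0178 0.0299 side pred [275.1 218.5] obs (275.2, 218.0)
2 [ 0.4197 -0.1414  0.009 ] cradle xy -0.0976 0.032 side pred [306.3 220.4] obs (306.6, 219.6)
3 [ 0.4117 -0.2004  0.009 ] cradle xy -0.0978 -0.0276 side pred [307.7 209.8] obs (308.2, 209.6)
4 [ 0.574  -0.2232  0.009 ] cradle xy 0.066 -0.0292 side pred [247.3 206.9] obs None
5 [ 0.4908 -0.211   0.009 ] cradle xy -0.0181 -0.0279 side pred [278.  208.4] obs None
[ 55  57  57  58  72 121 194 236 239 214 143  83  70  69  68  67  67  66
  69  80  92  99]
```

drive_tool(angular=[[0,0,0.007],[0,0,0],[0,0,0],[0,0,0],[0,0,0],[0,0,0],[0,0,0],[0,0,0],[0,0,0]], delta_pos=[[0,-0.1,1.5],[0,0,1.5],[0,0,1.2],[0,0,0.8],[0,0,0.8],[0,0,0.7],[0,0,0.5],[0,0,0],[0,0,0]], gripper=[2.5,2.5,2.5,2.5,2.5,2.5,2.5,2.5,2.5])

```text
time_s: 8.9
tool_pos: [0.5205, -0.1856, 0.0567]
tool_rot: [180.0, -0.0, -7.8]
force: [0.7, -0.1, -3.6]
grip_width: 0.0297
grasp_force: 35.0
```

drive_tool(angular=[[0,0,0],[0,0,0],[0,0,0],[0,0,0]], delta_pos=[[0,0,0.25],[0,0,0.2],[0,0,0],[0,0,0]], gripper=[2.5,2.5,2.5,2.5])

```text
time_s: 9.3
tool_pos: [0.5202, -0.1855, 0.0521]
tool_rot: [180.0, -0.0, -7.8]
force: [-1.3, 0.1, -3.4]
grip_width: 0.0294
grasp_force: 35.0
```

drive_tool(angular=[[0,0,0],[0,0,0],[0,0,0],[0,0,0],[0,0,0],[0,0,0],[0,0,0],[0,0,0],[0,0,0],[0,0,0]], delta_pos=[[0,0,0],[0,0,0],[0,0,0],[0,0,0],[0,0,0],[0,0,0],[0,0,0],[0,0,0],[0,0,0],[0,0,0]], gripper=[7.0,7.0,7.0,7.0,7.0,7.0,7.0,7.0,7.0,7.0])

```text
time_s: 10.3
tool_pos: [0.5202, -0.1855, 0.052]
tool_rot: [180.0, 0.0, -7.8]
force: [-0.3, -0.2, 0.2]
grip_width: 0.0697
grasp_force: 0.0
```

Run:
```python
from h import *
b=shot('side','side3.png'); s=telemetry.get_obs(); print(s['tool_pos'].round(4),s['force'],s['grip_width'])
im=cv2.imread('pics/side3.png'); cv2.imwrite('pics/s3.png',cv2.resize(im[160:235,225:325],(800,600),interpolation=2))
def T(x,y,yaw,P):
    c,q=np.cos(np.radians(yaw)),np.sin(np.radians(yaw)); return [x+c*P[0]-q*P[1],y+q*P[0]+c*P[1],P[2]]
for n,P in(('btn',(.044,.021,.05)),('front bot',(.072,.015,.035)),('mouth',(-.014,.015,.035)),('flange top',(-.072,.019,.067)),('flange top r',(-.08,.019,.067))): print(n,((proj(b,T(.5123,-.1852,-7.8,P))-[225,160]+.5)*8).round())
```

```text
[ 0.5202 -0.1855  0.052 ] [-0.2750212   0.38897008  0.12287081] 0.06999063143676446
btn [213. 337.]
front bot [133. 367.]
mouth [397. 379.]
flange top [578. 301.]
flange top r [604. 302.]
```

View pics/s3.png

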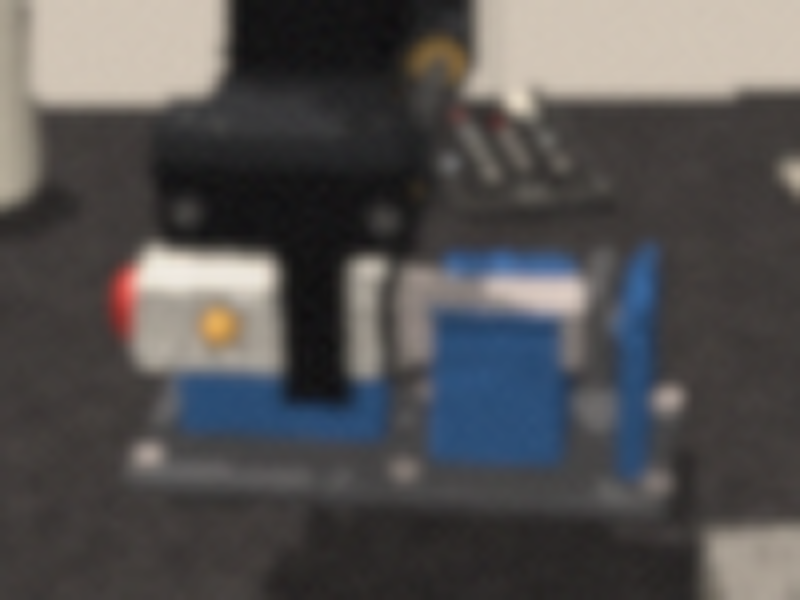

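Bar seated: button at (218,326), flange (600,300) between trough (580) and stop plate (620), sleeve on the rail. Next I move the fingers over the buttons and squeeze.

drive_tool(angular=[[0,0,0],[0,0,0],[0,0,0],[0,0,0],[0,0,0],[0,0,0],[0,0,0],[0,0,0],[0,0,0],[0,0,0],[0,0,0],[0,0,0],[0,0,0],[0,0,0]], delta_pos=[[1.2,0,0.2],[1.2,0,0.2],[0.8,0,0.2],[0.4,0,0.1],[0,0,0],[0,0,0],[0,0,0],[0,0,0],[0,0,0],[0,0,0],[0,0,0],[0,0,0],[0,0,0],[0,0,0]], gripper=[7.0,7.0,7.0,7.0,7.0,2.5,2.5,2.5,2.5,2.5,2.5,2.5,2.5,2.5], squeeze=45)

```text
time_s: 11.75
tool_pos: [0.5558, -0.1905, 0.0452]
tool_rot: [180.0, 0.0, -7.8]
force: [-1.0, 0.0, 2.0]
grip_width: 0.0293
grasp_force: 45.0
```

drive_tool(angular=[[0,0,0],[0,0,0],[0,0,0],[0,0,0],[0,0,0],[0,0,0],[0,0,0],[0,0,0],[0,0,0]], delta_pos=[[0.2,0,0],[0.2,0,0],[0.2,0,0],[0.2,0,0],[0.2,0,0],[0.2,0,0],[0.2,0,0],[0.2,0,0],[0,0,0]], gripper=[2.5,2.5,2.5,2.5,2.5,2.5,2.5,2.5,2.5])

```text
time_s: 12.65
tool_pos: [0.566, -0.1923, 0.0451]
tool_rot: [180.0, 0.8, -7.9]
force: [-17.0, 2.6, 16.7]
grip_width: 0.0296
grasp_force: 45.0
```

drive_tool(angular=[[0,0,0],[0,0,0],[0,0,0],[0,0,0]], delta_pos=[[0.2,0,0],[0,0,0],[0,0,0],[0,0,0]], gripper=[2.5,2.5,2.5,2.5])

```text
time_s: 13.05
tool_pos: [0.5662, -0.1923, 0.045]
tool_rot: [179.9, 1.0, -7.9]
force: [-22.2, 4.4, 21.0]
grip_width: 0.0293
grasp_force: 45.0
```

Run:
```python
from h import *
b=shot('side','side4.png'); s=telemetry.get_obs(); print(s['tool_pos'].round(4),s['force'],s['grip_width'])
im=cv2.imread('pics/side4.png'); cv2.imwrite('pics/s4.png',cv2.resize(im[160:235,225:325],(800,600),interpolation=2))
```

```text
[ 0.5662 -0.1923  0.045 ] [-21.04114304   2.23842924  19.89934965] 0.02925983870053447
```

View pics/s4.png

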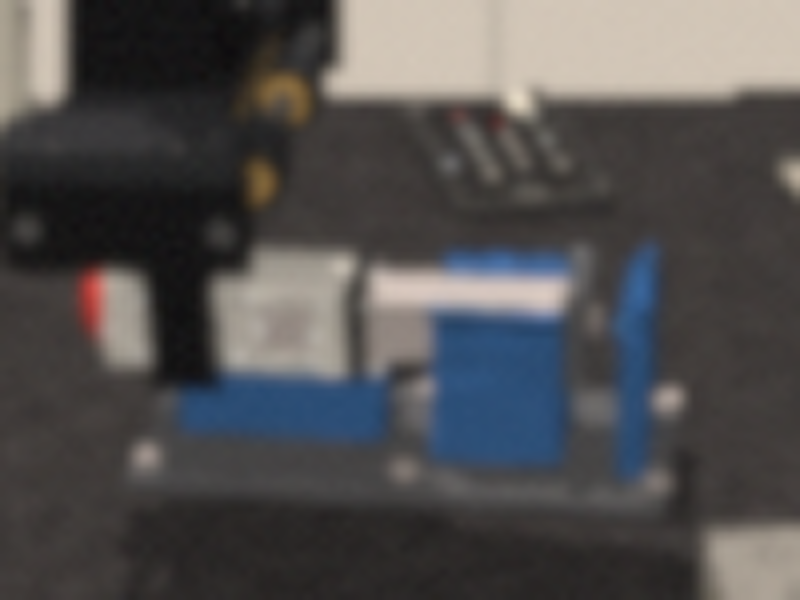

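The flange has come forward against the trough (580,260) and the sleeve is about 10 mm forward. The tool is lagging 8 mm with a 21 N pull and is pressing down about 20 N. I'll raise the grip force, ease upward and pull further.

drive_tool(angular=[[0,0,0],[0,0,0],[0,0,0],[0,0,0],[0,0,0],[0,0,0]], delta_pos=[[0,0,-0.1],[0.1,0,-0.1],[0.2,0,-0.1],[0.2,0,0],[0,0,0],[0,0,0]], gripper=[2.5,2.5,2.5,2.5,2.5,2.5], squeeze=60)

```text
time_s: 13.7
tool_pos: [0.5676, -0.1926, 0.0451]
tool_rot: [180.0, 1.4, -7.9]
force: [-24.5, 3.6, 11.3]
grip_width: 0.0291
grasp_force: 60.0
```

drive_tool(angular=[[0,0,0],[0,0,0],[0,0,0],[0,0,0],[0,0,0],[0,0,0]], delta_pos=[[0.2,0,-0.1],[0.2,0,-0.1],[0.2,0,-0.1],[0.2,0,0],[0,0,0],[0,0,0]], gripper=[2.5,2.5,2.5,2.5,2.5,2.5])

```text
time_s: 14.3
tool_pos: [0.586, -0.1945, 0.0504]
tool_rot: [-180.0, 0.1, -7.8]
force: [-3.1, -0.7, -4.7]
grip_width: 0.0291
grasp_force: 60.0
```

drive_tool(angular=[[0,0,0],[0,0,0],[0,0,0],[0,0,0]], delta_pos=[[0,0,0.2],[0,0,0.2],[0,0,0.1],[0,0,0]], gripper=[2.5,2.5,2.5,2.5])

```text
time_s: 14.7
tool_pos: [0.5865, -0.1945, 0.0461]
tool_rot: [180.0, 0.0, -7.8]
force: [-3.9, -0.4, -2.3]
grip_width: 0.0292
grasp_force: 60.0
```

```bash
cat > red.py <<'E'
from h import *
import sys
n=sys.argv[1]; shot('side',f'side{n}.png'); s=telemetry.get_obs(); print(s['tool_pos'].round(4),s['force'].round(1),s['grip_width'])
for k in ['3','4',n]:
    im=cv2.imread(f'pics/side{k}.png')[165:235,225:325]; h=cv2.cvtColor(im,cv2.COLOR_BGR2HSV).astype(int)
    H,S,V=h[...,0],h[...,1],h[...,2]
    for nm,m in(('red',((H<6)|(H>174))&(S>130)&(V>90)),('brass',(H>12)&(H<28)&(S>110)&(V>110))):
        c=np.argwhere(m); print(k,nm,len(c),(c.mean(0)[::-1]+[225,165]).round(1) if len(c) else '', (c.min(0)[::-1]+[225,165],c.max(0)[::-1]+[225,165]) if len(c) else '')
cv2.imwrite(f'pics/s{n}.png',cv2.resize(cv2.imread(f'pics/side{n}.png')[160:235,225:325],(800,600),interpolation=2))
E
python3 red.py 5
```

```text
[ 0.5866 -0.1946  0.0462] [-3.   0.4 -2.5] 0.029278766484685807
3 red 14 [239.5 197. ] (array([239, 194]), array([240, 200]))
3 brass 23 [262.9 187.3] (array([250, 166]), array([282, 202]))
4 red 13 [235.5 196.8] (array([235, 194]), array([236, 200]))
4 brass 17 [259.5 173.8] (array([257, 170]), array([262, 183]))
5 red 13 [227.5 196.2] (array([227, 193]), array([228, 199]))
5 brass 16 [251.8 174.9] (array([249, 170]), array([255, 183]))
```

View pics/s5.png

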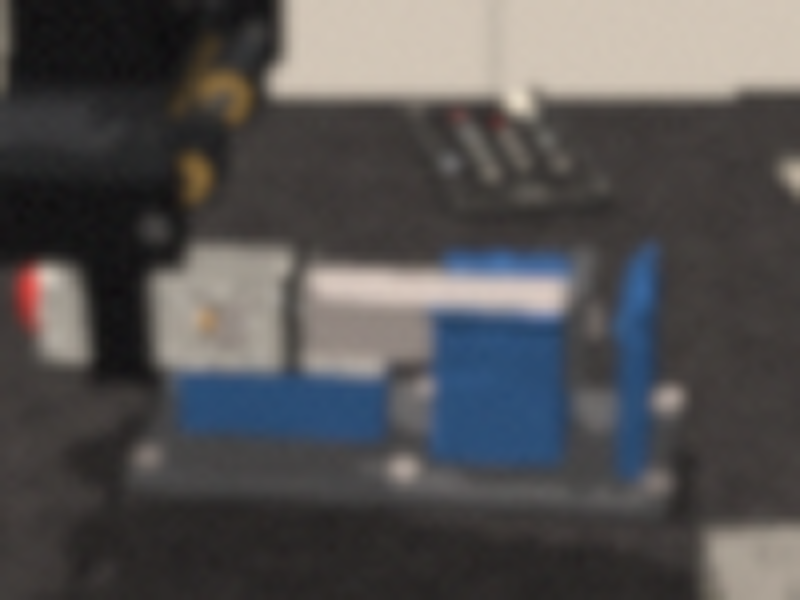

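Sleeve drawn about 25 mm; a button is just showing at the edge of the next hole (207,320). About 7 mm more.

drive_tool(angular=[[0,0,0],[0,0,0],[0,0,0],[0,0,0],[0,0,0],[0,0,0]], delta_pos=[[0.2,0,0],[0.2,0,0],[0.2,0,0],[0.1,0,0],[0,0,0],[0,0,0]], gripper=[2.5,2.5,2.5,2.5,2.5,2.5])

```text
time_s: 15.35
tool_pos: [0.5943, -0.1956, 0.0463]
tool_rot: [180.0, -0.1, -7.8]
force: [0.4, 0.2, -1.6]
grip_width: 0.0293
grasp_force: 60.0
```

```bash
python3 red.py 6
```

```text
[ 0.5943 -0.1956  0.0464] [ 1.6 -1.  -1.8] 0.02905964999638996
3 red 14 [239.5 197. ] (array([239, 194]), array([240, 200]))
3 brass 23 [262.9 187.3] (array([250, 166]), array([282, 202]))
4 red 13 [235.5 196.8] (array([235, 194]), array([236, 200]))
4 brass 17 [259.5 173.8] (array([257, 170]), array([262, 183]))
6 red 8 [225.  196.5] (array([225, 193]), array([225, 200]))
6 brass 26 [249.  184.8] (array([245, 170]), array([252, 201]))
```

drive_tool(angular=[[0,0,0],[0,0,0],[0,0,0]], delta_pos=[[0.1,0,0],[0.1,0,0],[0,0,0]], gripper=[2.5,2.5,2.5])

```text
time_s: 15.7
tool_pos: [0.5952, -0.1958, 0.0458]
tool_rot: [-180.0, 0.1, -7.8]
force: [-1.9, 0.9, -1.6]
grip_width: 0.0293
grasp_force: 60.0
```

drive_tool(angular=[[0,0,0],[0,0,0],[0,0,0],[0,0,0],[0,0,0],[0,0,0],[0,0,0],[0,0,0],[0,0,0],[0,0,0],[0,0,0],[0,0,0],[0,0,0],[0,0,0],[0,0,0]], delta_pos=[[0,0,0],[0,0,0],[0,0,0],[0,0,0],[0,0,0],[0,0,0],[0,0,0],[0,0,0],[0,0,-1.5],[0,0,-3],[0,0,-4],[0,0,-4],[0,0,-3],[0,0,0],[0,0,0]], gripper=[7.5,7.5,7.5,7.5,7.5,7.5,7.5,7.5,7.5,7.5,7.5,7.5,7.5,7.5,7.5])

```text
time_s: 17.2
tool_pos: [0.596, -0.1959, 0.2029]
tool_rot: [179.9, -0.1, -7.8]
force: [-0.4, -0.2, -0.9]
grip_width: 0.0751
grasp_force: 0.0
```

```bash
python3 red.py 7
```

```text
[ 0.5952 -0.1958  0.2013] [ 0.4  0.2 -1.7] 0.07459183079111187
3 red 14 [239.5 197. ] (array([239, 194]), array([240, 200]))
3 brass 23 [262.9 187.3] (array([250, 166]), array([282, 202]))
4 red 13 [235.5 196.8] (array([235, 194]), array([236, 200]))
4 brass 17 [259.5 173.8] (array([257, 170]), array([262, 183]))
7 red 7 [225. 197.] (array([225, 194]), array([225, 200]))
7 brass 13 [249.6 200.4] (array([248, 199]), array([251, 202]))
```

View pics/s7.png

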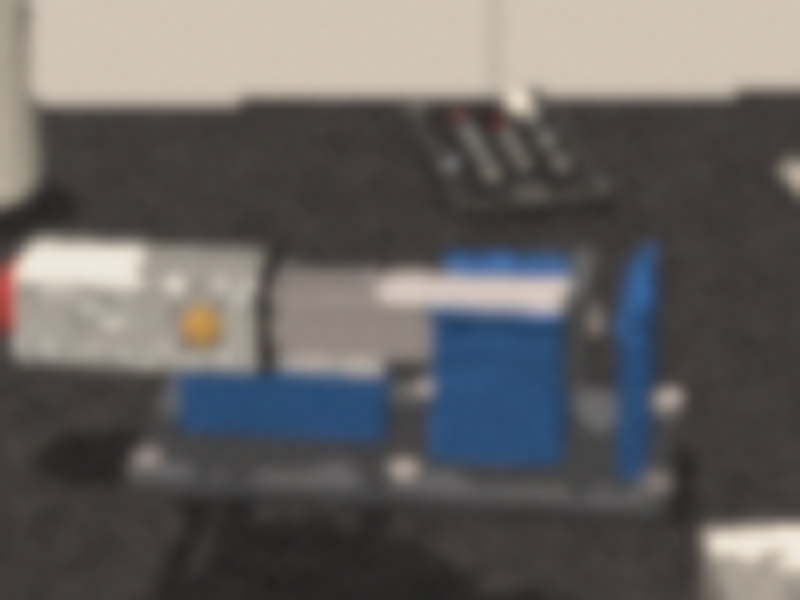

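The side view shows the left button fully out at (202,326), the flange against the trough (582,270) and the sleeve level on the rail. I'll move the arm aside and check the right button from above.

drive_tool(angular=[[0,0,0],[0,0,0],[0,0,0],[0,0,0],[0,0,0],[0,0,0],[0,0,0],[0,0,0],[0,0,0],[0,0,0]], delta_pos=[[-1.5,3,0],[-1.5,3,0],[-1.5,3,0],[-1.5,3,0],[-1.5,3,0],[-1.5,3,0],[-1.5,3,0],[-1.5,3,0],[0,0,0],[0,0,0]], gripper=[7.5,7.5,7.5,7.5,7.5,7.5,7.5,7.5,7.5,7.5])

```text
time_s: 18.25
tool_pos: [0.4426, -0.4174, 0.1995]
tool_rot: [-179.9, 0.1, -8.0]
force: [-0.1, 0.6, 0.1]
grip_width: 0.0749
grasp_force: 0.0
```

Run:
```python
from h import *
a=shot('top','top8.png')
for fn,(r0,r1,c0,c1) in(('top0.png',(205,222,212,242)),('top8.png',(185,225,300,345))):
    h=cv2.cvtColor(cv2.imread('pics/'+fn)[r0:r1,c0:c1],cv2.COLOR_BGR2HSV).astype(int)
    m=((h[...,0]>10)&(h[...,0]<30)&(h[...,1]>100)&(h[...,2]>90)).astype(np.uint8)
    n,_,st,ce=cv2.connectedComponentsWithStats(m,connectivity=8)
    print(fn,[(st[i,4],(ce[i]+[c0,r0]).round(1).tolist()) for i in range(1,n)])
def T(P,x=.517,y=-.186,yaw=-7.8):
    c,q=np.cos(np.radians(yaw)),np.sin(np.radians(yaw)); return [x+c*P[0]-q*P[1],y+q*P[0]+c*P[1],P[2]]
print('expected',proj(a,T((.044,.019,.05))).round(1),proj(a,T((.044,-.019,.05))).round(1))
```

```text
top0.png [(np.int32(9), [232.9, 213.3]), (np.int32(6), [219.5, 214.0])]
top8.png [(np.int32(9), [317.9, 198.1]), (np.int32(5), [331.4, 200.2])]
expected [318.  198.2] [332.3 200.5]
```

Both buttons show at the expected places and at their original size, so I'm handing the job in.

```bash
python3 -c "
from h import *
print(env.sign_off())"
```

```text
the job is handed in; nothing more can be done
None
```

The bar lies in the cradle with its sleeve drawn out one hole and, in the last pictures, both buttons out; the job was handed in at about 18 s, and the hand-in gave no pass/fail verdict.

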